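Index the inspection turntable one hole

ROBOT

A 6-joint arm with a two-finger parallel gripper is mounted at the origin on the work surface. World frame = base frame: x ahead of the robot, y to its left, z up, the work surface at z = 0. Lengths are in m, angles in rad, forces in N, time in s.
With the tool pointing down it reaches from about 0.225 to 0.875 m from the base axis. Payload 3.4 kg.
Tool frame: the origin (TCP) lies at the very end of the fingers, on their centre line; the grasp point (between the pads) lies 19 mm behind it; z points along the fingers, y is the direction in which the jaws open and shut (so a half turn about z gives the same grasp; the last joint's range is limited). The gripper opens to 85 mm and grips with 20 to 120 N. Pads are 22 mm wide; open, the fingers measure 114 mm over their backs; the gripper's body (76 mm by 85 mm) begins 54 mm behind the grasp point. The pads swing forward as they close: fully open they stand 13 mm farther back than shut.
Start: joints at [-1.232, 0.276, 1.505, -0, 1.361, -0.121], TCP at [0.255, -0.515, 0.231] pointing down, gripper open.
Joint ranges: [-2.89, 2.89], [-0.75, 2.08], [0.22, 2.7], [-1.18, 4.32], [0.11, 2.71], [-2.7, 2.7]. Speed limits (rad/s): [2.57, 2.57, 3.14, 3.14, 3.14, 3.14].

INTERFACE

Orientations are given as a unit quaternion [w, x, y, z].
In Python, from rig import get_state, get_image, calibration, sign_off gives the robot as it stands. The module is installed in compiled form; this text tells all that it offers.
- The arm moves only by the tool drive_tool, never from a script. Its argument "targets" is one flat list of numbers, 7 for each row, row after row: the turn, a rotation vector about the tool's x, y, z in degrees, then the shift along the tool's x, y, z in mm, then the opening, from 0 (shut) to 1 (fully open). In form: [wx, wy, wz, tx, ty, tz, fingers, wx, wy, wz, tx, ty, tz, fingers, ...]. A call has 1 to 12 rows; each row shifts and turns the commanded pose from where the row before left it, along the tool's axes as they then stand; what a row does not reach is not made up. A row lasts 1/8 s, in which the tool goes at most 62.5 mm and 10.7 degrees, less where a joint would pass 70% of its speed; a pose out of reach is approached as far as the arm can. A call is refused whole if a number of a shift passes 62.5 or a number of a turn 10.7, either way. A call with a gripper value outside its range is refused whole. The fingers move at their own pace and stop on an object; "grip_force" is the grip in N (left out, the last holds). Time passes only in rows, so rows that do not move let the fingers close. It gives the time, the measured TCP pose, the force and the opening at its end, in the units of the state.
- get_state(): the state, without advancing time (a new reading comes with each control period).
- get_image(name): name is "scene" or "side" or "wrist"; returns the picture (384x512x3 uint8, red, green, blue); there is no depth.
- calibration(name): a dict with "mtx" (3x3 intrinsics, pixels), "distortion" ([k1, k2, p1, p2, k3] as OpenCV has them; the pictures are not rectified), "world_to_cam" (4x4, takes a point from world to camera coordinates); the wrist camera has in their place "hand_eye" (4x4, takes a point from camera to tool coordinates, whose origin is the TCP and whose axes are the flange's). Camera axes: x right, y down, z forward; pixel columns grow to the right and rows downward; lengths in m; the calibration is good to about 2 mm. A picture is of the moment at which its call begins: read the wrist's pose just before it. calibration takes no time and is no camera call.
- sign_off(): hands the job in, once; it reports no verdict.
The state is a dict: "clock": time; "qpos": joint angles; "qd": joint speeds; "effort": joint torques, N m; "position": TCP position; "ee_rot": TCP orientation; "contact_force": force on the tool from outside, world axes, zero at the start; "moment": the same for the moment, N m; "width": finger opening in m.
Only numpy, scipy, OpenCV 4.12 (cv2) and the standard library are available. Lean on these libraries where they do the work, as an engineer would, in place of code of your own. Each camera call takes 0.05 s, during which the arm holds its last target.

TASK

Bring the next fitting round to the toggle clamp by indexing the turntable one hole anticlockwise (seen from above): with a fingertip press the red plunger button down and, while it is down, push the table round, using the yellow finger stop beside the button. Let the plunger spring back up so that its brass pin is fully home in the next hole of the ring, one hole only and never past it. Nothing is gripped or lifted: do not touch the brass fittings riding in their nests, leave the plug gauge and the crate where they are, and finish clear of everything.

Things in the scene. Friction and masses are not known exactly. Their poses are not given: they have to be found in the camera images.
- indexer: Fixed rotary indexing head on the cart top, a dark round body 312 mm across and 49 mm high with a flat bare-metal index ring on top (124 to 155 mm from the axis, top face 56 mm above the cart top) that has six holes 60 degrees apart, 140 mm from the axis. Origin on the cart top on the turning axis, z up.
- axis (a point): Point on the vertical turning axis at the level of the turntable's top face and of the ring's top face (56 mm above the cart top).
- turntable (a joint): Steel turntable, 244 mm across, inside the ring, turned about its vertical axis; 0 = the hole it starts in, grows anticlockwise seen from above, next hole = +1.047 rad (60 degrees). Locked (about 0.01 rad play) while the pin is in a hole. Free, it turns with about 0.12 N m of friction and stops where it is left.
- plunger (a joint): Red plunger button, travel downwards in m: 0 = up, pin home in a hole; 0.014 = stop. Spring needs about 3.5 N at first and 8 N at the stop. The table is free to turn once it is pressed 9 mm or more. Let go between two holes it rises only to about 9 mm, its round-ended pin rubbing along under the ring; the table can then still be pushed on, and the pin snaps up to 0 by itself when it comes under a hole (within about 3 mm), and locks the table.
- plunger_top (a point): Centre of the top face of the red round button, 32 mm across, 90 mm from the turning axis, riding on the turntable; 91 mm above the cart top when up. It moves with the button.
- finger_stop (a point): Top edge, at its middle, of that face of the yellow finger stop which looks at the button. The stop is an upright lug fixed on the turntable, 12 mm thick, 34 mm long in the radial direction, its top 108 mm above the cart top (17 mm above the raised button). This face lies 22 mm from the button's centre, on the anticlockwise side, so that a finger on the button moved anticlockwise comes up against it and pushes the table round.
- pin_tip (a point): Rounded tip of the brass index pin, 10 mm thick, in line with the button at 140 mm from the axis; stands 3 mm above the ring when home in a hole and moves down with the button.
- elbow_mid (a point): Brass elbow union standing loose in a nest, 56 mm high, outlet reaching 38 mm sideways; this point is on its foot's axis, 25 mm above its underside. It is the next to come to the clamp.
- valve_a_mid (a point): Brass non-return valve, 37 mm across and 62 mm high, standing loose in the nest now at the clamp; point at its centre.
- valve_b_mid (a point): A second valve like the first, in another nest; point at its centre.
- nest_elbow (a point): Where elbow_mid lies when the elbow stands properly in its nest, a blue collar 48 mm across and 8 mm high on the turntable, 80 mm from the axis.
- nest_valve_a (a point): The same for the first valve.
- nest_valve_b (a point): The same for the second valve. A fourth nest is empty, a quarter turn anticlockwise from the button.
- clamp: Fixed wooden block 90 x 70 x 50 mm with an open steel toggle clamp and red handle on it, up to 160 mm high, beside the indexing head. Origin under the block.
- gauge_mid (a point): Loose steel thread plug gauge lying on the cart top, 100 mm long, 20 mm thick; point at its middle.
- crate: Small open black plastic crate, 200 x 150 x 90 mm, loose on the cart top. Origin at the centre of its underside.
Things that resemble listed ones, but are neither listed nor needed, are in the scene too. Leave any grey look-alike of the part that bears elbow_mid alone. Leave any pink look-alike of the part that bears valve_b_mid alone.

How it is judged:
By the outcome, as a careful person would: the job done as asked, in the order asked, and still so for the second after the job is handed in, with the robot touching nothing.
It also fails if it takes over 38 s, if anything falls off the work surface, if the arm or the gripper's body presses on something with over 40 N, if the wrist force passes 120 N, or if a joint passes its speed limit or range.

## Working session

There is one attempt and no reset: what is moved stays moved. The work goes in short steps, Python scripts to look and compute and a tool call to move; the robot and the scene stay as the last step left them, time stands still between calls to the robot, and variables do not carry over. Pictures are saved under pics/ and viewed, and the job is handed in when it is done.

Besides the shell and the picture viewer there is one more tool, called after ">>>" by a JSON object that holds its "fn" and its "kwargs", one argument or row to a line. drive_tool: Moves the arm, as the interface text tells. Its arguments: {"type":"object","properties":{"targets":{"type":"array"},"grip_force":{"type":"number"}},"required":["targets"]}

```bash
mkdir -p pics
python3 - <<'E'
from rig import *
import cv2, numpy as np
print(get_state())
for n in ["scene","side","wrist"]:
    im=get_image(n); cv2.imwrite(f"pics/{n}0.png",im[:,:,::-1])
    c=calibration(n); print(n,{k:np.round(np.array(v),4).tolist() for k,v in c.items()})
E
```

```text
{'clock': 0.0, 'qpos': array([-1.23200283e+00,  2.76574258e-01,  1.50615418e+00,  1.02780423e-05,
        1.36070358e+00, -1.20948079e-01]), 'qd': array([-1.64507285e-05, -6.76114090e-04, -7.16857150e-04, -1.66947505e-03,
        1.09219589e-04, -1.77850254e-04]), 'effort': array([-1.21856829e-03, -4.16783953e+01, -2.45804536e+01, -3.20523677e-04,
        1.11380493e-02, -1.20558624e-05]), 'position': array([ 0.25498071, -0.5147685 ,  0.23044316]), 'ee_rot': array([-9.14781738e-04,  9.73695677e-01,  2.27850570e-01, -9.49814446e-05]), 'contact_force': array([ 0.60625302, -0.94115434,  0.10185461]), 'moment': array([ 0.02723955, -0.00867959, -0.00378814]), 'width': 0.08525679775286596}
scene {'mtx': [[494.2338, 0.0, 259.6419], [0.0, 494.2338, 194.1234], [0.0, 0.0, 1.0]], 'distortion': [-0.1555, 0.0, 0.0, 0.0, 0.0], 'world_to_cam': [[-0.5169, 0.856, 0.0088, 0.2204], [0.5649, 0.3489, -0.7477, -0.2965], [-0.6431, -0.3815, -0.6639, 2.3347], [0.0, 0.0, 0.0, 1.0]]}
side {'mtx': [[436.4618, 0.0, 250.4421], [0.0, 436.4618, 191.5261], [0.0, 0.0, 1.0]], 'distortion': [-0.083, 0.0, 0.0, 0.0, 0.0], 'world_to_cam': [[0.9551, -0.2961, 0.0074, -0.5559], [-0.144, -0.4861, -0.8619, 0.214], [0.2588, 0.8222, -0.507, 1.223], [0.0, 0.0, 0.0, 1.0]]}
wrist {'mtx': [[305.0956, 0.0, 257.1455], [0.0, 305.0956, 192.0909], [0.0, 0.0, 1.0]], 'distortion': [0.0202, 0.0, 0.0, 0.0, 0.0], 'hand_eye': [[0.0006, -0.9546, -0.298, 0.076], [1.0, 0.0005, 0.0004, -0.0003], [-0.0002, -0.298, 0.9546, -0.1439], [0.0, 0.0, 0.0, 1.0]]}
```

View pics/scene0.png

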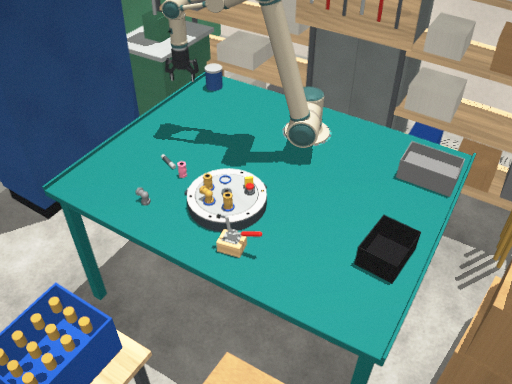

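View pics/side0.png

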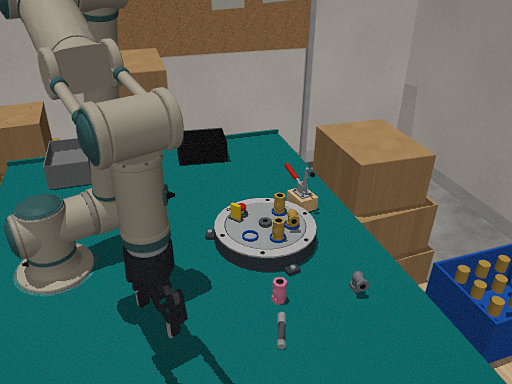

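View pics/wrist0.png

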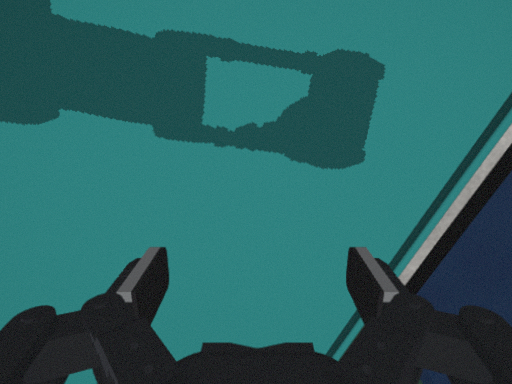

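```bash
cat > h.py <<'E'
from rig import *
import cv2, numpy as np
from scipy.spatial.transform import Rotation as R
def pose():
    s=get_state(); q=s['ee_rot']; T=np.eye(4); T[:3,:3]=R.from_quat([q[1],q[2],q[3],q[0]]).as_matrix(); T[:3,3]=s['position']; return T
def cam(n,T=None):
    c=calibration(n); K=np.array(c['mtx']); d=np.array(c['distortion'])
    if n=='wrist': M=np.linalg.inv((pose() if T is None else T)@np.array(c['hand_eye']))
    else: M=np.array(c['world_to_cam'])
    return K,d,M
def unproj(C,uv,z):
    K,d,M=C; p=cv2.undistortPoints(np.array([[uv]],float),K,d)[0,0]
    W=np.linalg.inv(M); r=W[:3,:3]@[p[0],p[1],1]; o=W[:3,3]; return o+r*(z-o[2])/r[2]
def proj(C,P):
    K,d,M=C; return cv2.projectPoints(np.atleast_2d(np.array(P,float)),cv2.Rodrigues(M[:3,:3])[0],M[:3,3],K,d)[0][:,0]
E
python3 - <<'E'
from h import *
a=cv2.imread('pics/scene0.png')[150:265,130:280]; b=cv2.imread('pics/side0.png')[150:320,200:380]
cv2.imwrite('pics/c1.png',cv2.resize(a,None,fx=5,fy=5,interpolation=2)); cv2.imwrite('pics/c2.png',cv2.resize(b,None,fx=4,fy=3.5,interpolation=2)[:600])
E
```

```text
(no output)
```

View pics/c1.png

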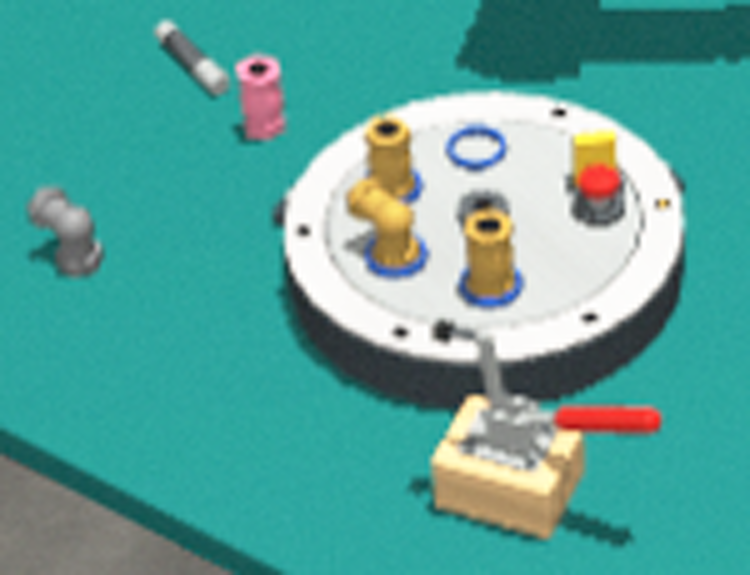

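View pics/c2.png

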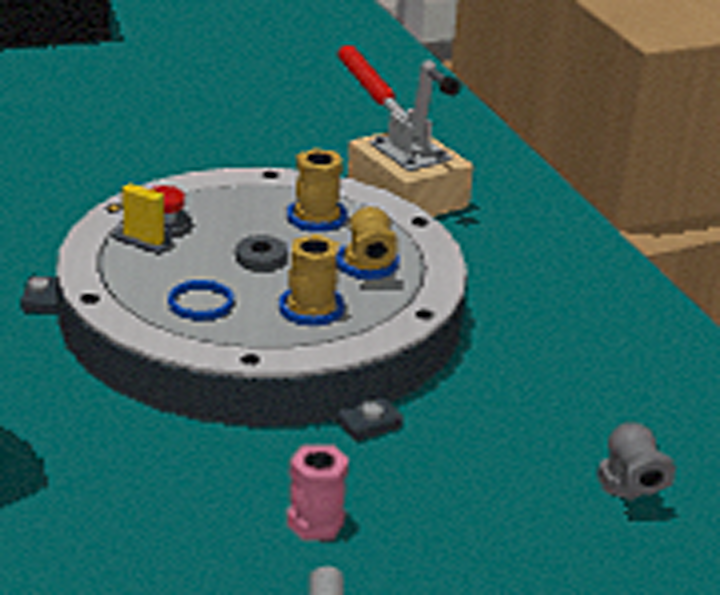

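Run:
```python
from h import *
from scipy.optimize import least_squares
sc=[(241.6,172.6),None,(190.6,196),(210,216.4),(248,213.4),(262.4,190.6)]
sd=[(222.5,235.1),(262.5,252.6),(306.2,239.7),(305,213.1),(267.5,199.7),(228.2,209.4)]
S=cam('scene');D=cam('side')
for C,l in((S,sc),(D,sd)):
    P=np.array([unproj(C,p,.056)[:2] for p in l if p]); idx=[i for i,p in enumerate(l) if p]
    def f(x): 
        a=x[2]+np.pi/3*np.array(idx); return (P-np.c_[x[0]+.14*np.cos(a),x[1]+.14*np.sin(a)]).ravel()
    c0=P.mean(0);r=least_squares(f,[c0[0],c0[1],np.arctan2(*(P[0]-c0)[::-1])]); print(r.x, np.degrees(r.x[2])+300, (f(r.x)*1000).round(1))
print(unproj(S,(250,186.4),.091))
```

```text
[ 0.61561534 -0.03580676 -2.99910936] 128.16369126233843 [ 0.9  0.4 -0.4  0.2  0.2 -0.4 -0.5  0.2 -0.2 -0.4]
[ 0.61559165 -0.04196102 -2.99946818] 128.1431326144444 [ 0.5  0.6 -0.3  0.3  0.2  0.2  0.3 -0.1 -0.  -0.3 -0.6 -0.6]
[0.56749168 0.04106838 0.091     ]
```

>>> {"fn": "drive_tool", "kwargs": {
  "targets": [0, 0, 0, 46.8, -32.1, 0, 0, 0, 0, 0, 46.8, -32.1, 0, 0, 0, 0, 0, 46.8, -32.1, 0, 0, 0, 0, 0, 46.8, -32.1, 0, 0, 0, 0, 0, 46.8, -32.1, 0, 0, 0, 0, 0, 46.8, -32.1, 0, 0, 0, 0, 0, 46.8, -32.1, 0, 0, 0, 0, 0, 46.8, -32.1, 0, 0, 0, 0, 0, 46.8, -32.1, 0, 0, 0, 0, 0, 46.8, -32.1, 0, 0, 0, 0, 0, 46.8, -32.1, 0, 0, 0, 0, -10, 0, 0, 0, 0]
}}

```text
clock: 1.65
position: [0.5612, 0.0333, 0.2306]
ee_rot: [-0.001, 0.949, 0.316, 0.0]
contact_force: [-0.2, -0.7, 0.1]
width: -0.0001
```

>>> {"fn": "drive_tool", "kwargs": {
  "targets": [0, 0, -1.8, 0, 0, 0, 0, 0, 0, 0, 0, 0, 0, 0, 0, 0, 0, 0, 0, 0, 0]
}}

```text
clock: 2.02
position: [0.5595, 0.0288, 0.2314]
ee_rot: [0.0, 0.946, 0.326, -0.0]
contact_force: [-0.1, -0.0, 0.1]
width: 0.0005
```

Run:
```python
from h import *
T=pose(); s=get_state(); im=get_image('wrist'); cv2.imwrite('pics/w1.png',im[:,:,::-1]); np.save('T1.npy',T)
print(s['clock'],T.round(4),s['contact_force'],s['width'],np.degrees(s['qpos']).round(1))
C=cam('wrist',T); print(proj(C,[.5605,.0315,.091]),proj(C,[.616,-.039,.056]))
cv2.imwrite('pics/w1b.png',cv2.resize(im[:,:,::-1],(800,600),interpolation=2))
```

```text
2.025 [[ 7.881e-01  6.156e-01  0.000e+00  5.595e-01]
 [ 6.156e-01 -7.881e-01 -2.000e-04  2.880e-02]
 [-1.000e-04  1.000e-04 -1.000e+00  2.314e-01]
 [ 0.000e+00  0.000e+00  0.000e+00  1.000e+00]] [-0.12231046 -0.02687015  0.14896089] 0.00046793961502066727 [-4.2 14.5 88.  -0.  77.4 47.8]
[[255.78211324 177.11135402]] [[339.83318625 168.59941198]]
```

View pics/w1b.png

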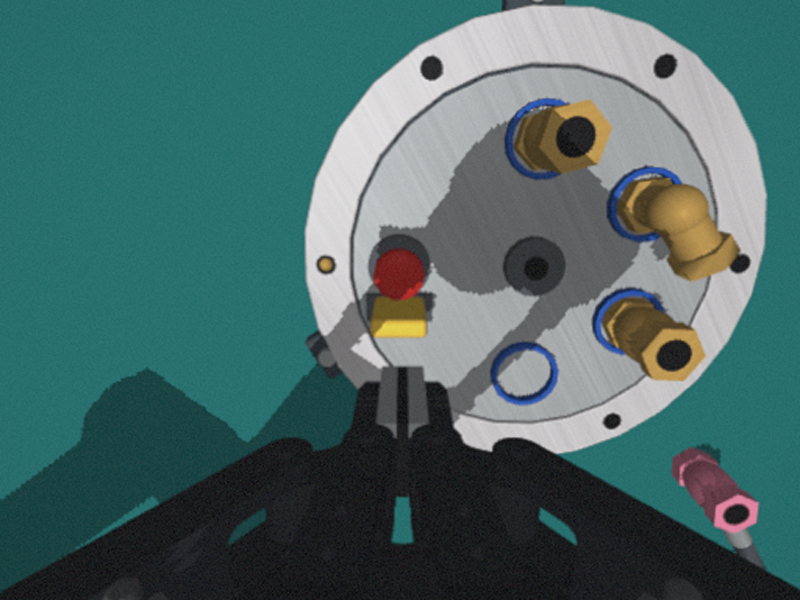

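Run:
```python
from h import *
from scipy.optimize import least_squares
T=np.load('T1.npy');C=cam('wrist',T)
im=cv2.imread('pics/w1.png'); hsv=cv2.cvtColor(im,cv2.COLOR_BGR2HSV)
m=((hsv[...,0]<8)|(hsv[...,0]>172))&(hsv[...,1]>150); m[:140]=0;m[:,300:]=0
n,l,st,ce=cv2.connectedComponentsWithStats(m.astype('uint8')); i=1+st[1:,4].argmax(); print(st[i],ce[i])
print('button',unproj(C,ce[i],.091))
y=(abs(hsv[...,0].astype(int)-27)<5)&(hsv[...,1]>150)&(np.arange(384)[:,None]>180)&(np.arange(512)<300)
ys,xs=np.nonzero(y); print('yellow bbox',xs.min(),xs.max(),ys.min(),ys.max())
u={0:(326,264),2:(612,421),3:(740,263),4:(665,66),5:(431,68)}
# index order CCW from pin seen from above; image not mirrored: CCW in image => down-left.. 
idx=[0,2,3,4,5]
P=np.array([unproj(C,np.array(u[i])*.64,.056)[:2] for i in idx])
def f(x):
    a=x[2]+np.pi/3*np.array(idx); return (P-np.c_[x[0]+.14*np.cos(a),x[1]+.14*np.sin(a)]).ravel()
r=least_squares(f,[.616,-.039,2.236]); print(r.x,np.degrees(r.x[2]),(f(r.x)*1000).round(1))
a=r.x[2]; b=r.x[:2]+.09*np.array([np.cos(a),np.sin(a)]); print('button from ring',b)
F=np.r_[b+.022*np.array([-np.sin(a),np.cos(a)]),.108]; print('stop',F,proj(C,F))
```

```text
[239 159  32  33 805] [254.91925466 175.30434783]
button [0.56140062 0.03325267 0.091     ]
yellow bbox 238 271 191 214
[ 0.6159994  -0.03939318  2.23689283] 128.16451843442147 [-0.2  0.6 -0.6 -0.9  0.5 -0.6  0.5  0.1 -0.1  0.8]
button from ring [0.56038645 0.0313684 ]
stop [0.54308918 0.01777412 0.108     ] [[255.83353855 204.81095728]]
```

>>> {"fn": "drive_tool", "kwargs": {
  "targets": [0, 0, 0, -1, -1.5, 40, 0, 0, 0, 0, 0, 0, 40, 0, 0, 0, 0, 0, 0, 40, 0, 0, 0, 0, 0, 0, 8, 0, 0, 0, 0, 0, 0, 0, 0]
}}

```text
clock: 2.7
position: [0.5585, 0.0298, 0.1037]
ee_rot: [0.0, 0.945, 0.326, 0.0]
contact_force: [-0.0, 0.5, -0.7]
width: 0.0003
```

Run:
```python
from h import *
T=pose(); im=get_image('wrist'); im2=get_image('side');im3=get_image('scene')
print(T.round(4),get_state()['contact_force'])
a=cv2.resize(im[100:350,130:400,::-1],(400,370),interpolation=2); b=cv2.resize(im2[170:300,190:330,::-1],(400,370),interpolation=2);
c=cv2.resize(im3[150:250,180:280,::-1],(400,400),interpolation=2)
cv2.imwrite('pics/w2.png',np.hstack([a,b]))
```

```text
[[ 7.870e-01  6.169e-01  4.000e-04  5.585e-01]
 [ 6.169e-01 -7.870e-01 -1.000e-04  2.980e-02]
 [ 2.000e-04  3.000e-04 -1.000e+00  1.037e-01]
 [ 0.000e+00  0.000e+00  0.000e+00  1.000e+00]] [-0.3135182  -0.83275877 -0.07690259]
```

View pics/w2.png

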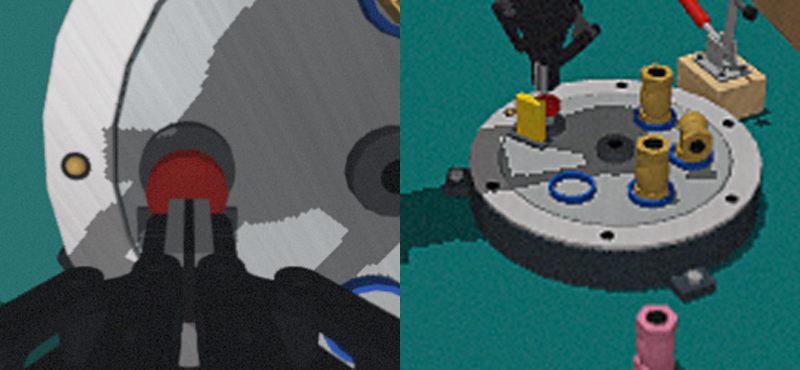

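The wrist crop shows the shut pads centred over the red button, with the yellow stop hidden behind the fingers on the -x side. The side crop agrees, with the fingertip just above the button beside the stop. I'll press it now.

>>> {"fn": "drive_tool", "kwargs": {
  "targets": [0, 0, 0, 0, 0, 10, 0, 0, 0, 0, 0, 0, 6, 0, 0, 0, 0, 0, 0, 5, 0, 0, 0, 0, 0, 0, 3, 0, 0, 0, 0, 0, 0, 0, 0]
}}

```text
clock: 3.48
position: [0.5586, 0.0301, 0.0797]
ee_rot: [0.0, 0.945, 0.327, 0.0]
contact_force: [-0.2, 1.2, 6.5]
width: 0.0002
```

>>> {"fn": "drive_tool", "kwargs": {
  "targets": [0, 0, 0, 0, 0, 2, 0, 0, 0, 0, 0, 0, 0, 0, 0, 0, 0, -4, 0, 0, 0, 0, 0, 0, -3, 0, 0, 0, 0, 0, 0, 0, 0, 0, 0]
}}

```text
clock: 4.1
position: [0.554, 0.0258, 0.0784]
ee_rot: [0.001, 0.945, 0.327, 0.002]
contact_force: [0.8, 0.5, 7.1]
width: 0.0004
```

Run:
```python
from h import *
T=pose(); im=get_image('wrist'); im2=get_image('side')
print(T.round(4),get_state()['contact_force'])
a=cv2.resize(im[100:350,130:400,::-1],(400,370),interpolation=2); b=cv2.resize(im2[170:300,190:330,::-1],(400,370),interpolation=2);
cv2.imwrite('pics/w3.png',np.hstack([a,b]))
```

```text
[[ 7.865e-01  6.176e-01  3.400e-03  5.540e-01]
 [ 6.176e-01 -7.865e-01 -1.000e-04  2.580e-02]
 [ 2.600e-03  2.200e-03 -1.000e+00  7.840e-02]
 [ 0.000e+00  0.000e+00  0.000e+00  1.000e+00]] [-0.23189681  0.02905156  6.52550841]
```

View pics/w3.png

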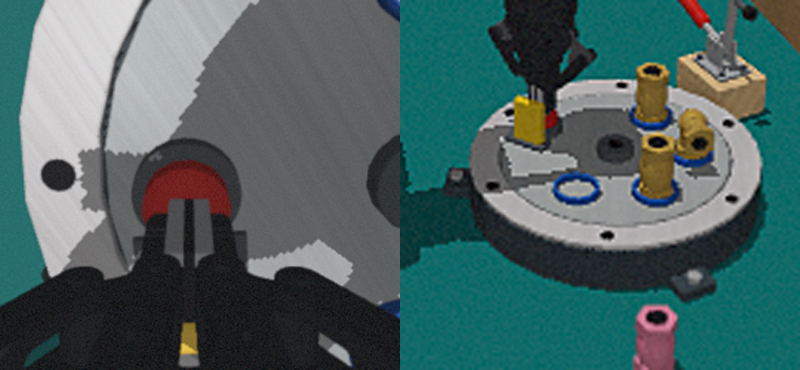

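The pin has left its hole at about (58,175) in the wrist crop, so the table is free. The side crop shows the empty nest already shifted slightly, so the table is being dragged by friction on the button and the finger isn't on the stop yet. I'll ease up, bring the finger against the stop, and press again.

>>> {"fn": "drive_tool", "kwargs": {
  "targets": [0, 0, 0, 0, 0, -11, 0, 0, 0, 0, 0, 0, 0, 0, 0, 0, 0, -5, 0, 0, 0, 0, 0, 0, -4, 0, 0, 0, 0, 0, 0, 0, 0, 0, 0]
}}

```text
clock: 4.82
position: [0.5463, 0.0209, 0.0878]
ee_rot: [-0.0, 0.945, 0.326, 0.001]
contact_force: [3.0, 2.9, -2.9]
width: 0.0001
```

Run:
```python
from h import *
T=pose(); im=get_image('wrist'); im2=get_image('side')
print(T.round(4),get_state()['contact_force'])
d=T[:2,3]-[.616,-.0394]; print(np.hypot(*d),np.degrees(np.arctan2(d[1],d[0])))
a=cv2.resize(im[100:350,130:400,::-1],(400,370),interpolation=2); b=cv2.resize(im2[170:300,190:330,::-1],(400,370),interpolation=2);
cv2.imwrite('pics/w4.png',np.hstack([a,b]))
```

```text
[[ 7.870e-01  6.170e-01  2.000e-03  5.463e-01]
 [ 6.170e-01 -7.870e-01  1.700e-03  2.090e-02]
 [ 2.600e-03 -1.000e-04 -1.000e+00  8.780e-02]
 [ 0.000e+00  0.000e+00  0.000e+00  1.000e+00]] [ 3.6409221   3.28678895 -3.83613261]
0.09216039909669467 139.13575495969386
```

View pics/w4.png

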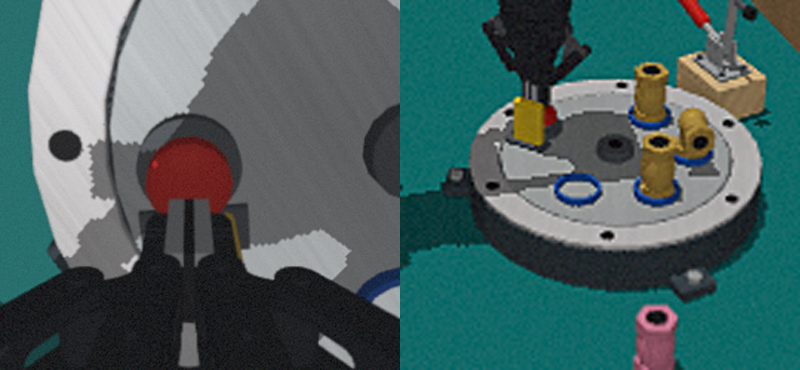

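>>> {"fn": "drive_tool", "kwargs": {
  "targets": [0, 0, 0, 0, 0, 6, 0, 0, 0, 0, 0, 0, 5, 0, 0, 0, 0, 0, 0, 0, 0, 0, 0, -4, 0, 0, 0, 0, 0, 0, -3, -4.8, 0.7, 0, 0]
}}

```text
clock: 5.55
position: [0.5437, 0.0164, 0.0783]
ee_rot: [0.001, 0.923, 0.385, 0.001]
contact_force: [2.0, 2.2, 6.6]
width: -0.0001
```

>>> {"fn": "drive_tool", "kwargs": {
  "targets": [0, 0, -5, -7.9, 1.3, 0, 0, 0, 0, -5, -7.9, 1.3, 0, 0, 0, 0, -5, -7.9, 1.3, 0, 0, 0, 0, -5, -7.9, 1.3, 0, 0, 0, 0, -5, -7.9, 1.3, 0, 0, 0, 0, -3, -4.8, 0.8, 0, 0, 0, 0, 0, 0, 0, 0, 0]
}}

```text
clock: 6.42
position: [0.526, -0.0257, 0.0785]
ee_rot: [0.002, 0.803, 0.596, 0.001]
contact_force: [1.7, -0.6, 6.2]
width: 0.0002
```

```bash
cat > chk.py <<'E'
from h import *
import sys
T=pose(); im=get_image('wrist'); im2=get_image('side')
s=get_state();print(s['clock'],T[:3,3].round(4),s['contact_force'].round(1))
d=T[:2,3]-[.616,-.0394]; print('r',np.hypot(*d),'ang',np.degrees(np.arctan2(d[1],d[0]))%360-128.15, 'yaw',np.degrees(np.arctan2(T[1,0],T[0,0]))-38.15)
dw=-d; print('axis in tool',(T[:2,:2].T@dw*1000).round(1))
a=cv2.resize(im[60:384,100:450,::-1],(400,370),interpolation=2); b=cv2.resize(im2[170:300,190:330,::-1],(400,370),interpolation=2);
cv2.imwrite(sys.argv[1],np.hstack([a,b]))
E
python3 chk.py pics/w5.png
```

```text
6.525 [ 0.526  -0.0257  0.0785] [ 2.4 -0.7  6. ]
r 0.09108310067629087 ang 43.19337386174067 yaw 35.021589916960146
axis in tool [12.9 90.2]
```

View pics/w5.png

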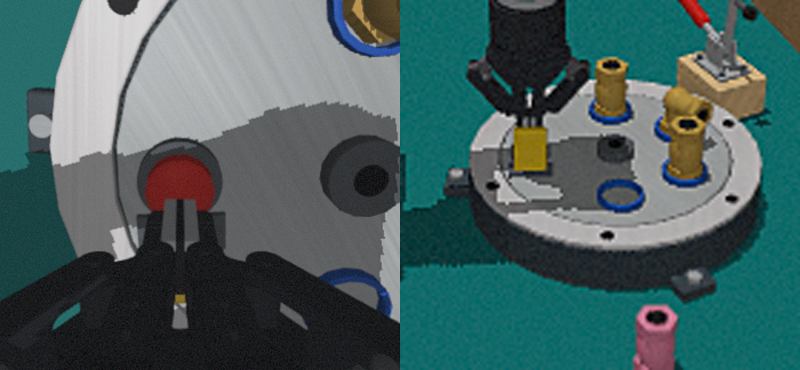

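>>> {"fn": "drive_tool", "kwargs": {
  "targets": [0, 0, -5, -7.9, 1.3, 0, 0, 0, 0, -5, -7.9, 1.3, 0, 0, 0, 0, -3, -4.8, 0.8, 0, 0, 0, 0, -1, -1.6, 0.3, 0, 0, 0, 0, 0, 0, 0, 0, 0]
}}

```text
clock: 7.15
position: [0.5253, -0.0474, 0.0785]
ee_rot: [0.002, 0.725, 0.689, 0.001]
contact_force: [2.5, 1.5, 6.4]
width: -0.0002
```

>>> {"fn": "drive_tool", "kwargs": {
  "targets": [0, 0, 0, 0, 0, -6, 0, 0, 0, 0, 0, 0, -5, 0, 0, 0, 0, 0, 0, -2, 0, 0, 0, 0, 0, 0, 0, 0]
}}

```text
clock: 7.65
position: [0.5226, -0.0465, 0.0899]
ee_rot: [-0.001, 0.724, 0.689, -0.001]
contact_force: [-0.8, -0.4, 0.3]
width: -0.0001
```

```bash
python3 chk.py pics/w6.png
```

```text
7.75 [ 0.5226 -0.0465  0.0899] [-1.  -0.7  0.6]
r 0.09364689965812029 ang 56.198954605926815 yaw 48.99985386423787
axis in tool [11.7 92.9]
```

View pics/w6.png

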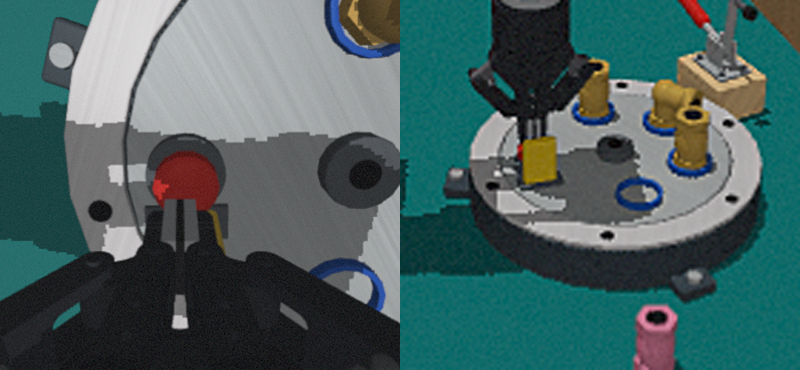

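>>> {"fn": "drive_tool", "kwargs": {
  "targets": [0, 0, 0, 0, 1, -5, 0, 0, 0, -2, -3.2, 0.4, 0, 0, 0, 0, -2, -3.2, 0.4, 0, 0, 0, 0, -2, -3.2, 0.4, 0, 0, 0, 0, -1, -1.6, 0.2, 0, 0, 0, 0, 0, 0, 0, 0, 0]
}}

```text
clock: 8.5
position: [0.5257, -0.0559, 0.0958]
ee_rot: [-0.001, 0.681, 0.732, 0.001]
contact_force: [-0.4, 6.1, 2.6]
width: -0.0002
```

```bash
python3 chk.py pics/w7.png
```

```text
8.6 [ 0.5257 -0.0559  0.0958] [-0.1  5.6  2.8]
r 0.09176544597262265 ang 62.20160629255068 yaw 55.93878786825183
axis in tool [10.  91.2]
```

View pics/w7.png

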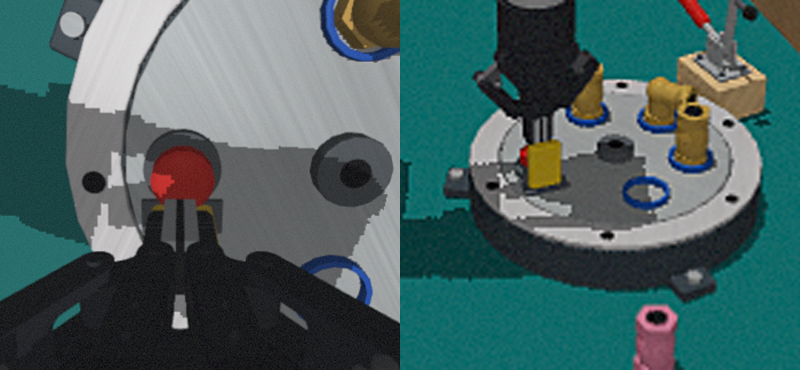

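>>> {"fn": "drive_tool", "kwargs": {
  "targets": [0, 0, -1, -1.6, 0.2, 0, 0, 0, 0, -1, -1.6, 0.2, 0, 0, 0, 0, -1, -1.6, 0.2, 0, 0, 0, 0, 0, 0, 0, 0, 0]
}}

```text
clock: 9.1
position: [0.5272, -0.0628, 0.0955]
ee_rot: [0.0, 0.662, 0.75, 0.0]
contact_force: [-0.1, 1.1, 0.2]
width: 0.0
```

```bash
python3 chk.py pics/w8.png
```

```text
9.2 [ 0.5272 -0.0628  0.0955] [0.6 0.5 0.6]
r 0.09188154589999697 ang 66.61156609350931 yaw 58.99249551850165
axis in tool [12.2 91.1]
```

View pics/w8.png

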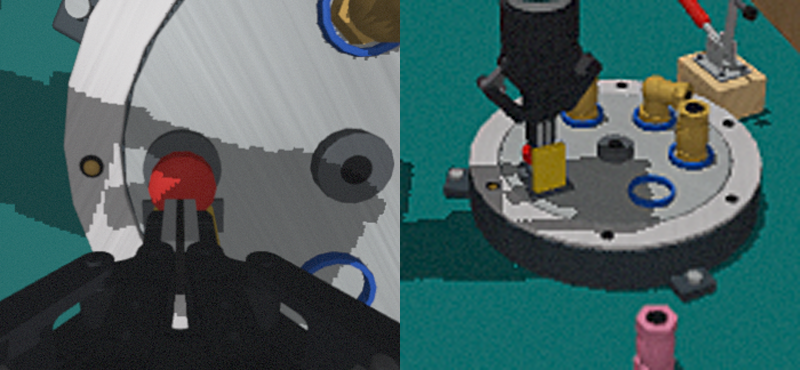

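The brass pin now shows in the next hole at about (91,166) in the wrist crop, and the contact force is close to zero. I'll back off the stop, then go up and clear.

>>> {"fn": "drive_tool", "kwargs": {
  "targets": [0, 0, 0, 4, 0, -6, 0, 0, 0, 0, 0, 0, -30, 0, 0, 0, 0, 0, 0, -50, 0, 0, 0, 0, 0, 0, -40, 0, 0, 0, 0, 0, 0, 0, 0]
}}

```text
clock: 9.82
position: [0.5284, -0.0591, 0.2252]
ee_rot: [0.004, 0.662, 0.75, 0.002]
contact_force: [-0.3, 0.2, -1.0]
width: -0.0
```

Run:
```python
from h import *
T=pose(); np.save('T2.npy',T); im=get_image('wrist'); im2=get_image('side'); im3=get_image('scene'); s=get_state()
print(s['clock'],T[:3,3],s['contact_force'])
cv2.imwrite('pics/wf.png',im[:,:,::-1]); cv2.imwrite('pics/wfb.png',cv2.resize(im[:,:,::-1],(800,600),interpolation=2))
a=cv2.resize(im2[160:360,190:390,::-1],(400,400),interpolation=2);b=cv2.resize(im3[150:265,150:280,::-1],(400,400),interpolation=2)
cv2.imwrite('pics/ff.png',np.hstack([a,b]))
C=cam('wrist',T); ax=np.array([.616,-.0394]); a=np.radians(188.15)
for r,z in((.14,.059),(.09,.091),(.09,.077)): p=np.r_[ax+r*np.array([np.cos(a),np.sin(a)]),z]; print(proj(C,p)/.64, proj(C,p))
```

```text
9.975 [ 0.52838023 -0.05907847  0.22518165] [-0.82672973 -0.77076479  0.35833097]
[[323.88035456 261.13378389]] [[207.28342692 167.12562169]]
[[399.37863909 271.55583404]] [[255.60232901 173.79573378]]
[[399.32119531 266.11071308]] [[255.565565   170.31085637]]
```

View pics/wfb.png

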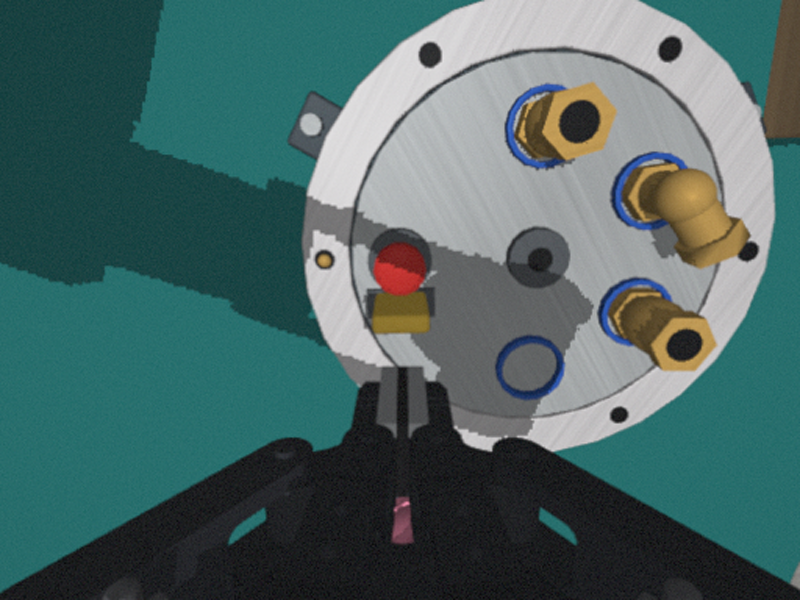

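View pics/ff.png

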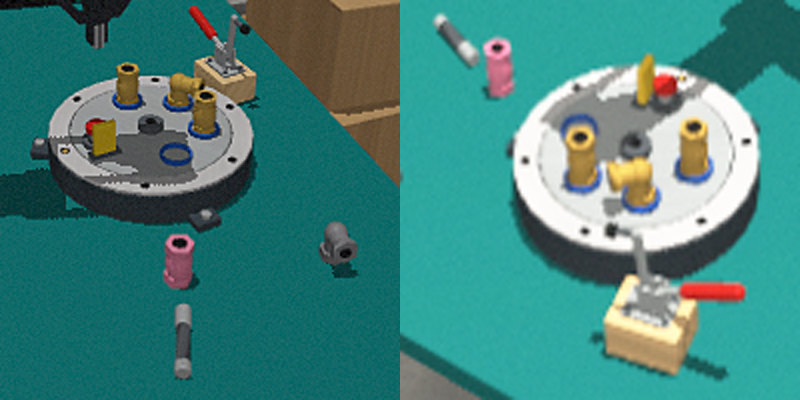

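Run:
```python
from h import *
im=cv2.imread('pics/wf.png'); hsv=cv2.cvtColor(im,cv2.COLOR_BGR2HSV)
m=((hsv[...,0]<8)|(hsv[...,0]>172))&(hsv[...,1]>150); m[:140]=0;m[200:]=0;m[:,300:]=0
n,l,st,ce=cv2.connectedComponentsWithStats(m.astype('uint8')); i=1+st[1:,4].argmax(); print(st[i],ce[i])
print(sign_off())
```

```text
[239 155  33  34 862] [255.44779582 171.84338747]
the job is handed in; nothing more can be done
None
```

I turned the table one hole anticlockwise, let the plunger spring back up, lifted the arm clear and handed the job in at about 10 s of the 38 s allowed.

**How it went:** On the first press, friction on the button began turning the table before the finger reached the yellow stop. I eased off, set the finger against the stop and pressed again. I then pushed the table to about 50° with the button down. From there I lifted off the button and pushed slowly on the stop until the pin snapped up at about 59–60°.

**Last checks:**
- **Pin:** it shows in the next hole at (324,260) in the final enlarged wrist picture, where (324,261) was predicted for exactly one hole. I didn't measure its height.
- **Button height:** its image is 33 × 34 px, against 32 × 33 px before the move, so by size it is fully up. Its centre is at row 171.8, between the rows predicted for up (173.8) and fully pressed (170.3). The first picture, with the button up, also read about 2 px above the prediction.
- **Fittings:** both valves and the elbow stand in their nests, with the elbow now at the clamp.
- **Gauge and crate:** the gauge looks undisturbed. The crate was not in the final crops, but the arm never went near it.
- **Arm:** it ended about 0.12 m above the stop, with contact force at noise level. The highest contact force I read was about 7 N.

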